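Unstack the dried lids and close each storage jar with its own

TASK

The washed storage jars are dry and their lids lie in two piles of two on the chopping board: take the piles apart from the top and close each jar with the lid of its own colour, seated fully down and level on the rim. They are stoneware, so set the lids down gently, keep the jars standing where they are, and leave the two small spice jars alone.

Things in the scene. Friction and masses are not known exactly. Their poses are not given: they have to be found in the camera images.
- lid_blue: blue stoneware lid, pale wooden knob, 170 g. Origin: centre of its foot, z up. From there up: hollow skirt to 18 mm, 74 mm across at the foot and 84 at the top; disc 98 mm across, 18 to 25 mm; knob 20 mm across, 25 to 40.5 mm, to hold it by. At first on the chopping board (21 mm thick) under another lid, whose skirt hides its knob.
- lid_yellow: mustard-yellow stoneware lid, pale wooden knob, 140 g. Origin: centre of its foot, z up. From there up: hollow skirt to 18 mm, 62 mm across at the foot and 72 at the top; disc 86 mm across, 18 to 25 mm; knob 20 mm across, 25 to 40.5 mm, to hold it by. At first on the chopping board (21 mm thick) under another lid, whose skirt hides its knob.
- lid_red: brick-red stoneware lid, pale wooden knob, 110 g. Origin: centre of its foot, z up. From there up: hollow skirt to 18 mm, 48 mm across at the foot and 58 at the top; disc 72 mm across, 18 to 25 mm; knob 20 mm across, 25 to 40.5 mm, to hold it by. At first the upper of a pile of two, its skirt over the knob of the lid below.
- lid_white: cream-white stoneware lid, pale wooden knob, 90 g. Origin: centre of its foot, z up. From there up: hollow skirt to 18 mm, 38 mm across at the foot and 48 at the top; disc 62 mm across, 18 to 25 mm; knob 20 mm across, 25 to 40.5 mm, to hold it by. At first the upper of a pile of two, its skirt over the knob of the lid below.
- jar_blue: blue glazed stoneware storage jar, empty and open at the top, loose; 98 mm across, 120 mm high, mouth 88 mm across (wall 5 mm). Origin: centre of its underside, z up. Its own lid's disc rests on the rim with the skirt inside the mouth (2 mm play all round), so the seated lid's origin is 102 mm above the jar's origin.
- jar_yellow: mustard-yellow glazed stoneware storage jar, empty and open at the top, loose; 86 mm across, 108 mm high, mouth 76 mm across (wall 5 mm). Origin: centre of its underside, z up. Its own lid's disc rests on the rim with the skirt inside the mouth (2 mm play all round), so the seated lid's origin is 90 mm above the jar's origin.
- jar_red: brick-red glazed stoneware storage jar, empty and open at the top, loose; 72 mm across, 98 mm high, mouth 62 mm across (wall 5 mm). Origin: centre of its underside, z up. Its own lid's disc rests on the rim with the skirt inside the mouth (2 mm play all round), so the seated lid's origin is 80 mm above the jar's origin.
- jar_white: cream-white glazed stoneware storage jar, empty and open at the top, loose; 62 mm across, 88 mm high, mouth 52 mm across (wall 5 mm). Origin: centre of its underside, z up. Its own lid's disc rests on the rim with the skirt inside the mouth (2 mm play all round), so the seated lid's origin is 70 mm above the jar's origin.
- spice_green: small glass spice jar with a black screw cap and dark green herbs inside, 44 mm across, 107 mm high; stands loose close to the work and is to be left alone. Origin: centre of its underside.
- spice_amber: small glass spice jar with a black screw cap and amber spice inside, 44 mm across, 107 mm high; stands loose close to the work and is to be left alone. Origin: centre of its underside.

How it is judged (in metres and radians):
At the end, for the whole second after the job is handed in: Each lid sits on the jar of its own colour: axes within 6 mm, height within 4 mm of fully seated, lid and jar within 0.08 rad of upright, jars standing on the worktop, all at rest (horizontal distance between lid_blue and jar_blue below 0.006 m and z of lid_blue in the frame of jar_blue between 0.098 and 0.106 m and angle between each of lid_blue, jar_blue, lid_yellow, jar_yellow, lid_red, jar_red, lid_white, jar_white's own z axis and vertical below 0.08 rad and height (world z) of each of jar_blue, jar_yellow, jar_red, jar_white below 0.006 m and linear speed of each of lid_blue, jar_blue, lid_yellow, jar_yellow, lid_red, jar_red, lid_white, jar_white below 0.02 m/s and horizontal distance between lid_yellow and jar_yellow below 0.006 m and z of lid_yellow in the frame of jar_yellow between 0.086 and 0.094 m and horizontal distance between lid_red and jar_red below 0.006 m and z of lid_red in the frame of jar_red between 0.076 and 0.084 m and horizontal distance between lid_white and jar_white below 0.006 m and z of lid_white in the frame of jar_white between 0.066 and 0.074 m); the robot touches nothing.
It fails at once if a jar is pushed more than 40 mm from its place or tipped (distance of any of jar_blue, jar_yellow, jar_red, jar_white from where it was at the start of the episode above 0.04 m or angle between any of jar_blue, jar_yellow, jar_red, jar_white's own z axis and vertical above 0.35 rad).
It fails at once if a lid is rammed (over 60 N) onto its jar (contact force between lid_blue and jar_blue above 60 N or contact force between lid_yellow and jar_yellow above 60 N or contact force between lid_red and jar_red above 60 N or contact force between lid_white and jar_white above 60 N).
It fails at once if a lid is dropped onto its jar (over 0.5 m/s in the last 12 mm above its seat) ((horizontal distance between lid_blue and jar_blue below 0.02 m and z of lid_blue in the frame of jar_blue below 0.114 m and linear speed of lid_blue above 0.5 m/s) or (horizontal distance between lid_yellow and jar_yellow below 0.02 m and z of lid_yellow in the frame of jar_yellow below 0.102 m and linear speed of lid_yellow above 0.5 m/s) or (horizontal distance between lid_red and jar_red below 0.02 m and z of lid_red in the frame of jar_red below 0.092 m and linear speed of lid_red above 0.5 m/s) or (horizontal distance between lid_white and jar_white below 0.02 m and z of lid_white in the frame of jar_white below 0.082 m and linear speed of lid_white above 0.5 m/s)).
It fails at once if a spice jar is pushed more than 30 mm or tipped (distance of any of spice_green, spice_amber from where it was at the start of the episode above 0.03 m or angle between any of spice_green, spice_amber's own z axis and vertical above 0.3 rad).
It also fails if it takes over 147 s, if anything falls off the work surface, if the arm or the gripper's body presses on something with over 40 N, if the wrist force passes 120 N, or if a joint passes its speed limit or range.

ROBOT

A 6-joint arm with a two-finger parallel gripper is mounted at the origin on the work surface; the furniture and walls round the work are solid. World frame = base frame: x ahead of the robot, y to its left, z up, the work surface at z = 0. Lengths are in m, angles in degrees, forces in N, time in s.
With the tool pointing down it reaches from about 0.25 to 0.725 m from the base axis. Payload 9.7 kg.
Tool frame: the origin (TCP) lies on the centre line of the jaws, within the pads' length; the fingertips stand 14 mm ahead of it and the grasp point (between the pads) lies 5 mm behind it; z points along the fingers, y is the line along which they close (so a half turn about z gives the same grasp; the last joint's range is limited). The gripper opens to 85 mm and grips with 20 to 120 N. Pads are 22 mm wide; open, the fingers measure 114 mm over their backs; the gripper's body (76 mm by 85 mm) begins 54 mm behind the grasp point. The pads swing forward as they close: fully open they stand 13 mm farther back than shut.
Start: joints at [73.682, 4.979, 10.078, 95.1, 0, 90], TCP at [0.155, 0.528, 0.245] pointing down, gripper open.
Joint ranges: [-179.16, 179.16], [-48.56, 103.87], [-65.8, 70.77], [-126.05, 130.52], [-82.76, 87.17], [-180, 180]. Speed limits (degrees/s): [127.2, 127.2, 147.25, 180, 180, 180].

INTERFACE

Orientations are given as [roll, pitch, yaw] about the fixed x, y, z axes, in that order (R = Rz(yaw) Ry(pitch) Rx(roll)).
In Python, from workcell import bot, camera, get_calibration, ticket gives the robot as it stands. The module is installed in compiled form; this text tells all that it offers.
- The arm moves only by the tool send_rows, never from a script. Its arguments are lists of equal length, an entry for each row: "linear": the shift along the tool's x, y, z in m, a list of three; "twist": the turn, a rotation vector about the tool's x, y, z in units of 10 degrees (1.0 is 10 degrees), a list of three; "gripper": the opening in per cent of the stroke, from 0 (shut) to 100 (fully open). In form: {"linear": [[x, y, z], ...], "twist": [[wx, wy, wz], ...], "gripper": [gripper, ...]}. A call has 1 to 8 rows; each row shifts and turns the commanded pose from where the row before left it, along the tool's axes as they then stand; what a row does not reach is not made up. A row lasts 1/8 s, in which the tool goes at most 62.5 mm and 10.7 degrees, less where a joint would pass 70% of its speed; a pose out of reach is approached as far as the arm can. A call with a gripper value outside its range is refused whole. The fingers move at their own pace and stop on an object; "grip_force" is the grip in N (left out, the last holds). Time passes only in rows, so rows that do not move let the fingers close. It gives the time, the measured TCP pose, the force, the opening and the grip force at its end, in the units of the state.
- bot.get_obs(): the state, without advancing time (a new reading comes with each control period).
- camera(name): name is "side" or "top"; returns the picture (420x560x3 uint8, red, green, blue); there is no depth.
- get_calibration(name): a dict with "fx", "fy", "cx", "cy" (pixels), "k1" (the pictures are not rectified: a ray, as slopes to the right and down, at radius r is drawn at 1 + k1 r^2 times it, then the intrinsics apply), "origin" and "orientation" of the camera in the world. Camera axes: x right, y down, z forward; pixel columns grow to the right and rows downward; lengths in m; the calibration is good to about 2 mm. A picture is of the moment at which its call begins. get_calibration takes no time and is no camera call.
- ticket.job_done(): hands the job in; it is judged then, once.
The state is a dict: "time": time; "q": joint angles; "qd": joint speeds; "joint_efforts": joint torques, N m; "ee_pos": TCP position; "tcp_rot": TCP orientation; "wrist_force": force on the tool from outside, world axes, zero at the start; "torque": the same for the moment, N m; "opening": finger opening in m; "grasp_force": force on a finger pad.
Only numpy, scipy, OpenCV 4.12 (cv2) and the standard library are available. Lean on these libraries where they do the work, as an engineer would, in place of code of your own. Each camera call takes 0.05 s, during which the arm holds its last target. There are 200 camera calls.

## Working session

There is one attempt and no reset: what is moved stays moved. The work goes in short steps, Python scripts to look and compute and a tool call to move; the robot and the scene stay as the last step left them, time stands still between calls to the robot, and variables do not carry over. Pictures are saved under pics/ and viewed, at most 14 in all, crops included, and the job is handed in when it is done.

Besides the shell and the picture viewer there is one more tool, called after "Request:" by a JSON object that holds its "name" and its "arguments", one argument or row to a line. send_rows: Moves the arm, as the interface text tells. Its arguments: {"type":"object","properties":{"linear":{"type":"array"},"twist":{"type":"array"},"gripper":{"type":"array"},"grip_force":{"type":"number"}},"required":["linear","twist","gripper"]}

```bash
mkdir -p pics; python3 - <<'E'
from workcell import bot,camera,get_calibration
import cv2
o=bot.get_obs();print(o)
for n in("side","top"):
    print(get_calibration(n)); cv2.imwrite(f"pics/{n}0.png",camera(n)[:,:,::-1])
E
```

```text
{'time': 0.0, 'q': array([ 7.36841297e+01,  5.01144777e+00,  1.00355609e+01,  9.51010856e+01,
       -1.55192183e-03,  8.99982964e+01]), 'qd': array([ 0.07989462, -0.06008707, -0.03021631, -0.03583418,  0.01191663,
        0.00207078]), 'joint_efforts': array([ 1.91016697e-03, -5.20393145e+01,  4.64798212e+01,  1.65253709e-02,
        1.09475138e-05, -2.13842503e-05]), 'ee_pos': array([0.15445958, 0.52764182, 0.24458965]), 'tcp_rot': array([-1.79923027e+02,  1.54963174e-03,  1.63685835e+02]), 'wrist_force': array([0.18631235, 0.51736188, 0.43069459]), 'torque': array([-0.01140662,  0.01622629, -0.0140475 ]), 'grasp_force': 0.0, 'opening': 0.08563057246966964}
{'fx': 449.5646502671064, 'fy': 449.5646502671064, 'cx': 273.2809865315114, 'cy': 207.17243022433394, 'k1': -0.09799657116501036, 'origin': array([ 0.13849642, -0.90884517,  0.79829749]), 'orientation': array([-1.26428624e+02, -7.44735990e-02, -1.75545442e+01])}
{'fx': 513.7414998725019, 'fy': 513.7414998725019, 'cx': 285.96097857271553, 'cy': 213.27783960639113, 'k1': -0.12872420520523564, 'origin': array([0.2920498 , 0.05395322, 1.32930859]), 'orientation': array([-172.48518932,    0.38976764,  -88.9864446 ])}
```

View pics/side0.png

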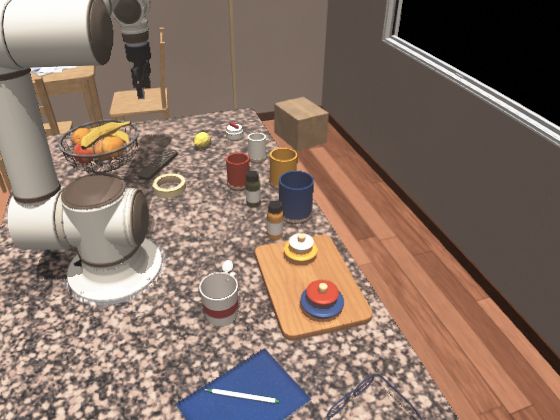

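View pics/top0.png

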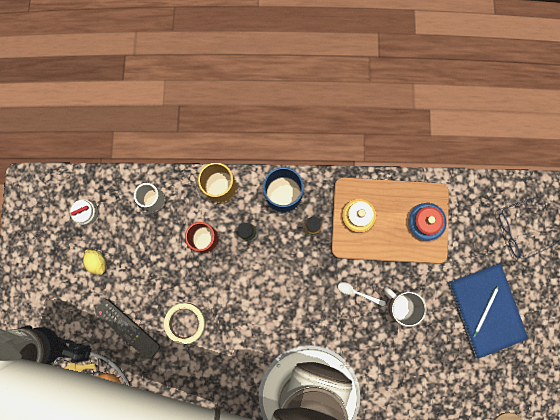

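The side view shows red-on-blue at (322,298) and white-on-yellow at (300,247). The jars are blue (296,195), yellow (284,167), red (238,170) and white (257,147). In the top view the knobs are at (361,214) and (431,220). I'll zoom in to pick robust features.

```bash
python3 - <<'E'
import cv2,numpy as np
t=cv2.imread("pics/top0.png");s=cv2.imread("pics/side0.png")
a=cv2.resize(t[160:270,125:325],None,fx=4,fy=4,interpolation=cv2.INTER_CUBIC)
b=cv2.resize(s[125:325,215:375],None,fx=3.0,fy=3.0,interpolation=cv2.INTER_CUBIC)
cv2.imwrite("pics/ta.png",a);cv2.imwrite("pics/sb.png",b)
E
```

```text
(no output)
```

View pics/ta.png

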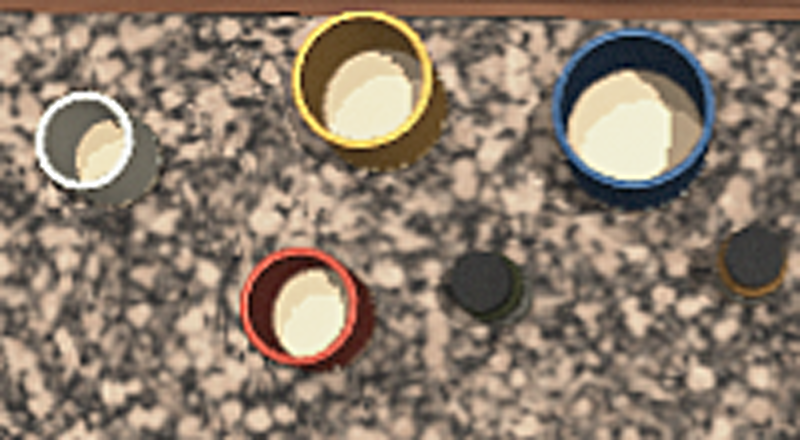

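View pics/sb.png

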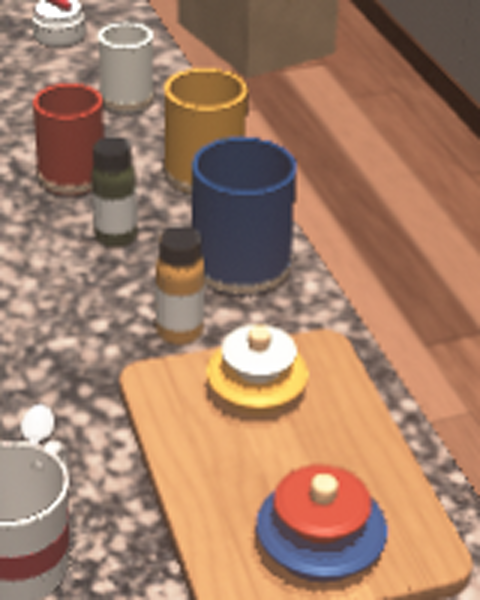

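The top view crop shows thin bright rims that fit as ellipses. Approximate full-image centres are white (146,195), yellow (216,180), red (200,236) and blue (283,187). The spice caps are at (246,230) and (313,224). In the side crop the rims and both knobs are visible.

```bash
cat >h.py <<'E'
import cv2,numpy as np
from scipy.spatial.transform import Rotation as Ro
from workcell import bot,camera,get_calibration
def ray(n,uv):
    c=get_calibration(n);K=np.array([[c['fx'],0,c['cx']],[0,c['fy'],c['cy']],[0,0,1.]])
    p=cv2.undistortPoints(np.array([[uv]],float),K,np.array([c['k1'],0,0,0.]))[0,0]
    return c['origin'],Ro.from_euler('xyz',c['orientation'],degrees=True).apply([p[0],p[1],1])
def plane(n,uv,z):
    o,d=ray(n,uv);return o+d*(z-o[2])/d[2]
def tri(a,b):
    o1,d1=ray('top',a);o2,d2=ray('side',b)
    t=np.linalg.lstsq(np.c_[d1,-d2],o2-o1,rcond=None)[0]
    p,q=o1+d1*t[0],o2+d2*t[1];return (p+q)/2,np.linalg.norm(p-q)
def proj(n,P):
    c=get_calibration(n);R=Ro.from_euler('xyz',c['orientation'],degrees=True)
    p=R.inv().apply(np.array(P)-c['origin']);x=p[:2]/p[2];x=x*(1+c['k1']*(x@x))
    return x*c['fx']+[c['cx'],c['cy']]
HUE=dict(blue=(100,128),yellow=(17,30),red=(0,8),white=(0,180))
def mask(img,col,box,vmin,smin=100,vmax=255,smax=255):
    h=cv2.cvtColor(img,cv2.COLOR_BGR2HSV);lo,hi=HUE[col]
    m=cv2.inRange(h,(lo,smin,vmin),(hi,smax,vmax))
    if col=='red': m|=cv2.inRange(h,(172,smin,vmin),(180,smax,vmax))
    x0,y0,x1,y1=box;k=np.zeros_like(m);k[y0:y1,x0:x1]=m[y0:y1,x0:x1];return k
def big(m):
    c,_=cv2.findContours(m,cv2.RETR_EXTERNAL,cv2.CHAIN_APPROX_NONE);return max(c,key=cv2.contourArea)
E
cat >m1.py <<'E'
from h import *
t=cv2.imread("pics/top0.png");s=cv2.imread("pics/side0.png")
J=dict(blue=(.120,.049,(255,160,315,220),130,(270,165,320,228)),yellow=(.108,.043,(190,160,240,210),180,(268,145,300,187)),
 red=(.098,.036,(178,215,222,260),170,(222,150,252,190)),white=(.088,.031,(130,178,166,215),215,(245,130,269,162)))
for c,(h,r,b,v,bs) in J.items():
    m=mask(t,c,b,v,0 if c=='white' else 100,smax=40 if c=='white' else 255)
    k=big(m);e=cv2.fitEllipse(cv2.convexHull(k))
    P=plane('top',e[0],h)
    X=P+[r,0,0];print(c,'top',np.round(e[0],1),np.round(e[1],1),'exp',round(float(2*np.linalg.norm(proj('top',X)-proj('top',P))),1),'P',np.round(P,4))
    ms=mask(s,c,bs,40 if c!='white' else 130,0 if c=='white' else 100,smax=30 if c=='white' else 255)
    k=big(ms)[:,0];
    # predicted rim extremes in side: silhouettes
    ring=np.array([proj('side',P+[r*np.cos(a),r*np.sin(a),0]) for a in np.linspace(0,6.283,73)])
    up=k[k[:,1]<ring[:,1].max()]
    print('   side left,right,top meas',up[:,0].min(),up[:,0].max()+1,up[:,1].min(),'pred',np.round([ring[:,0].min(),ring[:,0].max(),ring[:,1].min()],1))
for n,tb,sb in(('white',(350,204,372,226),(294,230,310,243)),('red',(421,210,441,230),(316,281,330,294))):
    def kn(i,b,nm):
        h=cv2.cvtColor(i,cv2.COLOR_BGR2HSV);m=np.zeros(h.shape[:2],np.uint8)
        x0,y0,x1,y1=b;print(nm,n);m[y0:y1,x0:x1]=cv2.inRange(h[y0:y1,x0:x1],(10,35,150),(28,160,255))
        k=big(m);x=cv2.boundingRect(k);M=cv2.moments(k);print(x);return np.array([M['m10']/M['m00'],M['m01']/M['m00']])
    a=kn(t,tb,'top');q=kn(s,sb,'side');P,e=tri(a,q);print(n,'knob',a,q,'tri',np.round(P,4),round(e,4),'plane top.0865',np.round(plane('top',a,.0865),4))
for n,c,tb,hz in(('white disc','white',(335,190,390,240),.071),('yellow disc','yellow',(330,190,390,240),.046),('red disc','red',(405,195,455,245),.071),('blue disc','blue',(400,195,455,250),.046)):
    m=mask(t,c,tb,60 if c=='blue' else 150,0 if c=='white' else 90 if c!='yellow' else 140,smax=35 if c=='white' else 255)
    e=cv2.fitEllipse(cv2.convexHull(big(m)));print(n,np.round(e[0],1),np.round(e[1],1),np.round(plane('top',e[0],hz),4))
for n,uv in(('green',(246-.5,230)),('amber',(313,224))):print(n,plane('top',uv,.107))
E
python3 m1.py
```

```text
blue top [283.  186.7] [39.2 39.8] exp 40.1 P [0.5153 0.0732 0.12  ]
   side left,right,top meas 280 313 172 pred [278.  313.3 169.9]
yellow top [215.  179.2] [34.1 35. ] exp 34.6 P [0.5337 0.239  0.108 ]
   side left,right,top meas 270 297 148 pred [269.  296.8 146.9]
red top [199.2 236. ] [28.9 29.1] exp 29.6 P [0.3955 0.2738 0.098 ]
   side left,right,top meas 226 250 153 pred [225.1 248.5 152.1]
white top [145.5 194.6] [23.6 24.5] exp 24.6 P [0.4965 0.4142 0.088 ]
   side left,right,top meas 248 266 132 pred [246.9 265.1 131.9]
top white
(357, 209, 9, 8)
side white
(294, 230, 12, 13)
white knob [361.28888889 212.64444444] [300.67164179 235.56716418] tri [ 0.4605 -0.1191  0.084 ] 0.0006 plane top.0865 [ 0.4605 -0.1188  0.0865]
top red
(428, 216, 7, 7)
side red
(319, 283, 9, 10)
red knob [429.33333333 216.33333333] [322.73850575 287.16954023] tri [ 0.4525 -0.2893  0.0755] 0.0065 plane top.0865 [ 0.4542 -0.2873  0.0865]
white disc [360.3 213.6] [23.9 24.1] [ 0.4602 -0.1186  0.071 ]
yellow disc [358.9 215. ] [32.9 33.6] [ 0.4598 -0.1185  0.046 ]
red disc [429.2 220.2] [27.5 28.2] [ 0.4465 -0.2911  0.071 ]
blue disc [427.2 221.2] [36.3 37.4] [ 0.4468 -0.2926  0.046 ]
green [0.41113757 0.16122335 0.107     ]
amber [ 4.28328335e-01 -4.69671802e-05  1.07000000e-01]
```

Request:
{"name": "send_rows", "arguments": {
  "linear": [
    [0,0,0],
    [0,0,0],
    [0,0,0],
    [0,0,0],
    [0,0,0],
    [0,0,0],
    [0,0,0],
    [0,0,0]
  ],
  "twist": [
    [0,0,0.92],
    [0,0,0.92],
    [0,0,0.92],
    [0,0,0.92],
    [0,0,0.92],
    [0,0,0.92],
    [0,0,0.92],
    [0,0,0.93]
  ],
  "gripper": [50,50,50,50,50,50,50,50]
}}

```text
time: 1.1
ee_pos: [0.1545, 0.5277, 0.2448]
tcp_rot: [-180.0, 0.0, 89.7]
wrist_force: [-0.1, 0.3, 0.5]
opening: 0.0426
grasp_force: 0.0
```

```bash
python3 - <<'E'
from h import *
t=cv2.imread("pics/top0.png");s=cv2.imread("pics/side0.png")
def kn(i,c,b,v):
    x0,y0,x1,y1=b;h=cv2.cvtColor(i,cv2.COLOR_BGR2HSV)
    m=cv2.inRange(h,(11,40,140),(30,170,255)) 
    k=np.zeros_like(m);k[y0:y1,x0:x1]=m[y0:y1,x0:x1]
    n,l,st,ce=cv2.connectedComponentsWithStats(k);j=1+np.argmax(st[1:,4]);print(st[j],ce[j]);return ce[j]
for n,tb,sb in(('white',(352,204,372,222),(292,228,312,242)),('red',(422,210,440,230),(314,278,332,296))):
    a=kn(t,n,tb,0);b=kn(s,n,sb,0);print(n,tri(a,b),plane('top',a,.0865))
for P in((.4602,-.1186,.0865),(.4465,-.2911,.0865)):print(proj('top',P),proj('side',P))
print(t[212:228:2,424:438:2].tolist())
E
```

```text
[357 209   9   8  41] [361.31707317 212.48780488]
[297 228   9  14  77] [301.07792208 235.48051948]
white (array([ 0.46118925, -0.11921283,  0.08412436]), np.float64(1.1378345475811878e-06)) [ 0.460866  -0.1188823  0.0865   ]
[428 216   7   8  27] [430.62962963 219.44444444]
[319 283   9  10  73] [322.56164384 287.26027397]
red (array([ 0.44725555, -0.29237906,  0.07915378]), np.float64(0.00034875225898351863)) [ 0.446512   -0.29039716  0.0865    ]
[361.20254326 212.75585951] [300.6517913  234.66667095]
[430.91037775 219.45382618] [322.32761568 284.56278173]
[[[99, 120, 234], [99, 120, 233], [98, 122, 234], [101, 122, 235], [101, 123, 233], [103, 124, 234], [100, 124, 234]], [[103, 126, 235], [103, 125, 235], [99, 121, 235], [98, 118, 235], [97, 119, 235], [101, 124, 235], [101, 123, 234]], [[101, 125, 236], [94, 116, 233], [92, 109, 233], [137, 193, 214], [154, 213, 236], [94, 115, 232], [96, 119, 234]], [[104, 127, 242], [50, 64, 139], [109, 151, 192], [193, 245, 244], [193, 242, 241], [200, 255, 240], [97, 118, 236]], [[110, 132, 249], [35, 46, 81], [108, 152, 198], [193, 243, 244], [187, 239, 241], [197, 253, 241], [99, 119, 236]], [[103, 126, 240], [53, 65, 147], [44, 60, 70], [175, 242, 245], [182, 243, 238], [115, 154, 225], [100, 120, 235]], [[103, 126, 236], [106, 131, 245], [59, 74, 169], [64, 78, 164], [80, 97, 211], [103, 124, 237], [102, 122, 234]], [[104, 125, 236], [104, 125, 236], [104, 128, 238], [103, 128, 237], [103, 128, 236], [105, 125, 235], [104, 124, 235]]]
```

Request:
{"name": "send_rows", "arguments": {
  "linear": [
    [-0.02,0.02,0],
    [-0.04,0.03,0],
    [-0.05,0.03,0],
    [-0.05,0.03,0],
    [-0.05,0.03,0],
    [-0.05,0.03,0],
    [-0.05,0.03,0],
    [-0.05,0.03,0]
  ],
  "twist": [
    [0,0,-0.03],
    [0,0,0],
    [0,0,0],
    [0,0,0],
    [0,0,0],
    [0,0,0],
    [0,0,0],
    [0,0,0]
  ],
  "gripper": [50,50,50,50,50,50,50,50]
}}

```text
time: 2.1
ee_pos: [0.3867, 0.1671, 0.2452]
tcp_rot: [180.0, -0.0, 90.3]
wrist_force: [1.4, 0.6, -0.7]
opening: 0.0431
grasp_force: 0.0
```

Request:
{"name": "send_rows", "arguments": {
  "linear": [
    [-0.06,0.01,0],
    [-0.06,0.01,0],
    [-0.06,0.01,0],
    [-0.06,0.01,0],
    [-0.06,0.01,0],
    [-0.06,0.01,0],
    [-0.05,0.002,0],
    [-0.04,0,0]
  ],
  "twist": [
    [0,0,0],
    [0,0,0],
    [0,0,0],
    [0,0,0],
    [0,0,0],
    [0,0,0],
    [0,0,0],
    [0,0,0]
  ],
  "gripper": [50,50,50,50,50,50,50,50]
}}

```text
time: 3.1
ee_pos: [0.4501, -0.2829, 0.2446]
tcp_rot: [-179.9, -0.0, 90.2]
wrist_force: [0.4, 1.2, 0.1]
opening: 0.0427
grasp_force: 0.0
```

Request:
{"name": "send_rows", "arguments": {
  "linear": [
    [-0.008,0,0.02],
    [0,0,0.03],
    [0,0,0.03],
    [0,0,0.03],
    [0,0,0.02],
    [0,0,0],
    [0,0,0],
    [0,0,0]
  ],
  "twist": [
    [0,0,0],
    [0,0,0],
    [0,0,0],
    [0,0,0],
    [0,0,0],
    [0,0,0],
    [0,0,0],
    [0,0,0]
  ],
  "gripper": [50,50,50,50,50,50,50,50],
  "grip_force": 30
}}

```text
time: 4.1
ee_pos: [0.4509, -0.2891, 0.1164]
tcp_rot: [179.9, 0.0, 90.3]
wrist_force: [0.5, 0.0, 0.4]
opening: 0.0426
grasp_force: 0.0
```

```bash
python3 - <<'E'
from h import *
print(bot.get_obs()['ee_pos'])
s=camera('side');t=camera('top')
a=cv2.resize(s[200:340,240:400],None,fx=3,fy=3,interpolation=2);b=cv2.resize(t[170:275,350:500],None,fx=3,fy=3,interpolation=2)
w=np.zeros((420,930,3),np.uint8);w[:,:480]=a;w[:315,480:]=b;cv2.imwrite("pics/g1.png",cv2.resize(w,(796,360))[:,:,::-1])
E
```

```text
[ 0.45090688 -0.28911763  0.11642578]
```

View pics/g1.png

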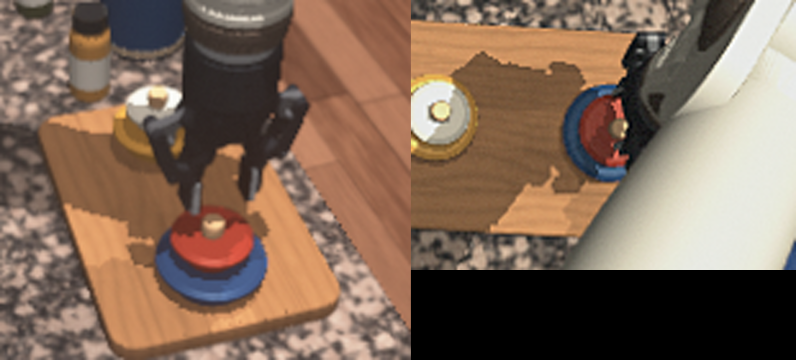

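The fingers straddle the red knob, seen at (213,225) in the crop. TCP x reads about 4 mm high, so I'll correct that, go down and close.

Request:
{"name": "send_rows", "arguments": {
  "linear": [
    [-0.001,-0.005,0.008],
    [0,0,0.01],
    [0,0,0.01],
    [0,0,0],
    [0,0,0],
    [0,0,0],
    [0,0,0],
    [0,0,0]
  ],
  "twist": [
    [0,0,0],
    [0,0,0],
    [0,0,0],
    [0,0,0],
    [0,0,0],
    [0,0,0],
    [0,0,0],
    [0,0,0]
  ],
  "gripper": [50,50,50,50,50,35,20,10]
}}

```text
time: 5.2
ee_pos: [0.4457, -0.29, 0.0877]
tcp_rot: [180.0, 0.0, 90.3]
wrist_force: [0.3, -0.5, 2.2]
opening: 0.018
grasp_force: 29.3
```

Request:
{"name": "send_rows", "arguments": {
  "linear": [
    [0,0,0],
    [0,0,0],
    [0,0,0],
    [0,0,-0.005],
    [0,0,-0.01],
    [0,0,-0.02],
    [0,0,-0.03],
    [0,0,0]
  ],
  "twist": [
    [0,0,0],
    [0,0,0],
    [0,0,0],
    [0,0,0],
    [0,0,0],
    [0,0,0],
    [0,0,0],
    [0,0,0]
  ],
  "gripper": [10,10,10,10,10,10,10,10]
}}

```text
time: 6.2
ee_pos: [0.4463, -0.2904, 0.1548]
tcp_rot: [179.8, 0.1, 90.3]
wrist_force: [0.4, -0.3, -1.8]
opening: 0.0182
grasp_force: 29.4
```

```bash
python3 - <<'E'
from h import *
o=bot.get_obs();print(o['ee_pos'],o['opening'],o['grasp_force'],o['wrist_force'])
s=camera('side')[:,:,::-1].copy();t=camera('top')[:,:,::-1].copy();cv2.imwrite('pics/s2.png',s);cv2.imwrite('pics/t2.png',t)
a=cv2.resize(s[180:320,240:400],None,fx=3,fy=3,interpolation=2);b=cv2.resize(t[170:275,350:500],None,fx=2,fy=2,interpolation=2)
w=np.zeros((420,780,3),np.uint8);w[:,:480]=a;w[:210,480:]=b;cv2.imwrite("pics/g2.png",w)
E
```

```text
[ 0.44633768 -0.29040899  0.15478715] 0.018160099737996458 29.419758153380826 [ 0.44613026 -0.25037691 -1.80499362]
```

View pics/g2.png

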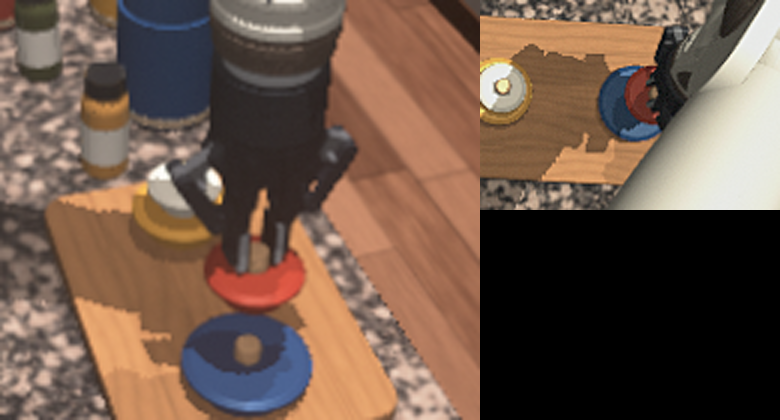

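The red lid is lifted level and is about 20 mm above the blue lid. I'll check its offset from the TCP and measure the blue knob while it is in view.

```bash
cat >>h.py <<'E'
def heldside(img,col,box,tcp,R,dz=.017):
    m=mask(img,col,box,60,110) if col!='white' else mask(img,col,box,110,0,smax=40)
    k=big(m)[:,0];c=np.array(tcp)+[0,0,-dz]
    th=np.linspace(0,6.283,91);ring=np.array([proj('side',c+[R*np.cos(a),R*np.sin(a),-z]) for a in th for z in(0,.007)])
    f=lambda k:[k[:,0].min(),k[:,0].max(),k[:,1].max()]
    print(col,'side L,R,bottom meas',f(k),'pred',np.round(f(ring),1))
E
python3 - <<'E'
from h import *
s=cv2.imread('pics/s2.png');t=cv2.imread('pics/t2.png')
heldside(s,'red',(300,250,350,290),(.4463,-.2904,.1548),.036)
def kn(i,b):
    x0,y0,x1,y1=b;h=cv2.cvtColor(i,cv2.COLOR_BGR2HSV)
    k=np.zeros(h.shape[:2],np.uint8);k[y0:y1,x0:x1]=cv2.inRange(h,(5,30,70),(30,200,255))[y0:y1,x0:x1]
    n,l,st,ce=cv2.connectedComponentsWithStats(k);j=1+np.argmax(st[1:,4]);return st[j],ce[j]
print(kn(s,(312,286,332,306)))
P=(.4465,-.2905,.0615);print('pred blue knob top',proj('side',P),'mid',proj('side',(.4465,-.2905,.054)))
m=mask(s,'blue',(295,280,350,325),50,90);e=cv2.fitEllipse(cv2.convexHull(big(m)));print(e,[proj('side',(.4468,-.2926,z)) for z in(.046,.039)])
E
```

```text
red side L,R,bottom meas [np.int32(308), np.int32(341), np.int32(284)] pred [306.5 341.  282. ]
(array([318, 292,   9,  10,  79], dtype=int32), array([322.02531646, 296.32911392]))
pred blue knob top [321.44203463 292.28595607] mid [321.21220049 294.6113195 ]
((321.8868408203125, 300.67608642578125), (31.682201385498047, 42.707759857177734), 97.3538589477539) [array([321.45253065, 297.7100467 ]), array([321.23910099, 299.83880086])]
```

Side-view bias is consistent at about (+1,+1.5) px, and the TCP agrees with the top-view coordinates. I'll carry the red lid to its jar.

Request:
{"name": "send_rows", "arguments": {
  "linear": [
    [0,0,-0.04],
    [0.03,0,-0.02],
    [0.05,-0.01,0],
    [0.055,-0.01,0],
    [0.055,-0.01,0],
    [0.055,-0.01,0],
    [0.055,-0.01,0],
    [0.055,0,0]
  ],
  "twist": [
    [0,0,0.03],
    [0,0,0],
    [0,0,0],
    [0,0,0],
    [0,0,0],
    [0,0,0],
    [0,0,0],
    [0,0,0]
  ],
  "gripper": [10,10,10,10,10,10,10,10]
}}

```text
time: 7.3
ee_pos: [0.3945, 0.0667, 0.2114]
tcp_rot: [-180.0, 0.0, 90.0]
wrist_force: [1.3, 0.3, -1.2]
opening: 0.0182
grasp_force: 29.7
```

Request:
{"name": "send_rows", "arguments": {
  "linear": [
    [0.055,0,0],
    [0.055,0,0],
    [0.05,0,0],
    [0.03,0,0],
    [0.019,0,0],
    [0,0,0],
    [0,0,0],
    [0,0,0]
  ],
  "twist": [
    [0,0,0],
    [0,0,0],
    [0,0,0],
    [0,0,0],
    [0,0,0],
    [0,0,0],
    [0,0,0],
    [0,0,0]
  ],
  "gripper": [10,10,10,10,10,10,10,10]
}}

```text
time: 8.3
ee_pos: [0.3958, 0.2733, 0.2124]
tcp_rot: [180.0, 0.0, 89.9]
wrist_force: [0.2, -0.1, -1.6]
opening: 0.0183
grasp_force: 29.7
```

Request:
{"name": "send_rows", "arguments": {
  "linear": [
    [0,0,0.015],
    [0,0,0.02],
    [0,0,0.015],
    [0,0,0.007],
    [0,0,0],
    [0,0,0]
  ],
  "twist": [
    [0,0,0],
    [0,0,0],
    [0,0,0],
    [0,0,0],
    [0,0,0],
    [0,0,0]
  ],
  "gripper": [10,10,10,10,10,10]
}}

```text
time: 9.05
ee_pos: [0.3959, 0.2743, 0.1559]
tcp_rot: [180.0, -0.0, 90.0]
wrist_force: [-0.3, -1.1, -0.7]
opening: 0.0183
grasp_force: 29.7
```

```bash
python3 - <<'E'
from h import *
o=bot.get_obs();print(o['ee_pos'])
s=camera('side')[:,:,::-1].copy();t=camera('top')[:,:,::-1].copy();cv2.imwrite('pics/s3.png',s);cv2.imwrite('pics/t3.png',t)
heldside(s,'red',(218,110,260,152),o['ee_pos'],.036)
a=cv2.resize(s[100:220,190:320],None,fx=3,fy=3,interpolation=2);b=cv2.resize(t[160:280,125:260],None,fx=3,fy=3,interpolation=2)
w=np.zeros((360,795,3),np.uint8);w[:,:390]=a;w[:,390:]=b;cv2.imwrite("pics/g3.png",w)
E
```

```text
[0.39585209 0.27432628 0.15591394]
red side L,R,bottom meas [np.int32(226), np.int32(248), np.int32(151)] pred [224.4 248.2 154. ]
```

View pics/g3.png

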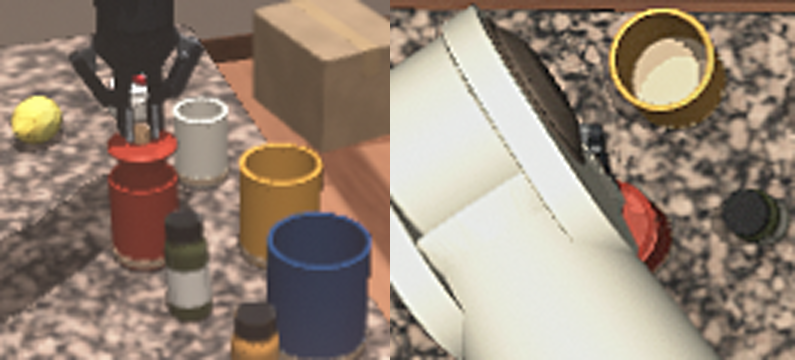

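The red lid hangs just above its jar, with edges within a pixel of the prediction. I'll lower it slowly.

Request:
{"name": "send_rows", "arguments": {
  "linear": [
    [0,0,0.006],
    [0,0,0.006],
    [0,0,0.006],
    [0,0,0.005],
    [0,0,0.004],
    [0,0,0.003],
    [0,0,0.002],
    [0,0,0]
  ],
  "twist": [
    [0,0,0],
    [0,0,0],
    [0,0,0],
    [0,0,0],
    [0,0,0],
    [0,0,0],
    [0,0,0],
    [0,0,0]
  ],
  "gripper": [10,10,10,10,10,10,10,10]
}}

```text
time: 10.15
ee_pos: [0.3956, 0.2743, 0.1233]
tcp_rot: [180.0, -0.0, 90.0]
wrist_force: [0.4, 1.0, -0.7]
opening: 0.0183
grasp_force: 29.7
```

Request:
{"name": "send_rows", "arguments": {
  "linear": [
    [0,0,0.001],
    [0,0,0.001],
    [0,0,0],
    [0,0,0]
  ],
  "twist": [
    [0,0,0],
    [0,0,0],
    [0,0,0],
    [0,0,0]
  ],
  "gripper": [10,10,10,10]
}}

```text
time: 10.65
ee_pos: [0.3958, 0.2744, 0.122]
tcp_rot: [180.0, -0.0, 90.0]
wrist_force: [-1.4, 1.9, 5.5]
opening: 0.0182
grasp_force: 30.2
```

Contact of 5.5 N at the expected seated height. I'll release and go to the white lid.

Request:
{"name": "send_rows", "arguments": {
  "linear": [
    [0,0,0],
    [0,0,0],
    [0,0,0],
    [0,0,-0.02],
    [0,0,-0.05],
    [0,0,-0.03],
    [-0.03,0.01,0],
    [-0.05,0.01,0]
  ],
  "twist": [
    [0,0,0],
    [0,0,0],
    [0,0,0],
    [0,0,0],
    [0,0,0],
    [0,0,0],
    [0,0,0],
    [0,0,0]
  ],
  "gripper": [20,35,50,50,50,50,50,50]
}}

```text
time: 11.65
ee_pos: [0.4159, 0.194, 0.2212]
tcp_rot: [180.0, 0.0, 90.1]
wrist_force: [0.5, -0.3, -0.5]
opening: 0.0427
grasp_force: 0.0
```

Request:
{"name": "send_rows", "arguments": {
  "linear": [
    [-0.055,0.01,0],
    [-0.055,0.01,0],
    [-0.055,0.01,0],
    [-0.055,0.01,0],
    [-0.05,0.005,0],
    [-0.03,0,0],
    [-0.013,0,0],
    [0,0,0]
  ],
  "twist": [
    [0,0,0],
    [0,0,0],
    [0,0,0],
    [0,0,0],
    [0,0,0],
    [0,0,0],
    [0,0,0],
    [0,0,0]
  ],
  "gripper": [50,50,50,50,50,50,50,50]
}}

```text
time: 12.65
ee_pos: [0.4604, -0.119, 0.2211]
tcp_rot: [-180.0, -0.0, 89.9]
wrist_force: [-0.4, 0.4, -0.5]
opening: 0.0423
grasp_force: 0.0
```

```bash
python3 - <<'E'
from h import *
o=bot.get_obs();print(o['ee_pos'])
t=camera('top')[:,:,::-1].copy();s=camera('side')[:,:,::-1].copy();cv2.imwrite('pics/t4.png',t);cv2.imwrite('pics/s4.png',s)
m=mask(t,'red',(175,210,226,262),170);e=cv2.fitEllipse(cv2.convexHull(big(m)));print(e[0],e[1],plane('top',e[0],.105))
m=mask(s,'red',(218,130,256,195),60);k=big(m)[:,0];print('side',k.min(0),k.max(0));P=(.3955,.2738)
print([proj('side',(*P,z)) for z in(.105,.098)])
E
```

```text
[ 0.46041742 -0.11903684  0.22110619]
(199.56539916992188, 235.7390594482422) (28.125524520874023, 29.405065536499023) [0.3954871  0.27168573 0.105     ]
side [226 152] [249 186]
[array([236.71263627, 155.87867062]), array([236.81573341, 157.85175674])]
```

The red lid is seated. Next is the white grasp.

Request:
{"name": "send_rows", "arguments": {
  "linear": [
    [0,0,0.02],
    [0,0,0.03],
    [0,0,0.03],
    [0,0,0.025],
    [0,0,0.015],
    [0,0,0.009],
    [0,0,0.004],
    [0,0,0]
  ],
  "twist": [
    [0,0,0],
    [0,0,0],
    [0,0,0],
    [0,0,0],
    [0,0,0],
    [0,0,0],
    [0,0,0],
    [0,0,0]
  ],
  "gripper": [50,50,50,50,50,50,50,50]
}}

```text
time: 13.75
ee_pos: [0.4607, -0.1188, 0.0887]
tcp_rot: [180.0, 0.0, 90.0]
wrist_force: [-0.4, 0.1, 0.6]
opening: 0.0427
grasp_force: 0.0
```

Request:
{"name": "send_rows", "arguments": {
  "linear": [
    [0,0,0],
    [0,0,0],
    [0,0,0],
    [0,0,0],
    [0,0,0],
    [0,0,-0.005],
    [0,0,-0.015],
    [0,0,-0.02]
  ],
  "twist": [
    [0,0,0],
    [0,0,0],
    [0,0,0],
    [0,0,0],
    [0,0,0],
    [0,0,0],
    [0,0,0],
    [0,0,0]
  ],
  "gripper": [35,20,10,10,10,10,10,10]
}}

```text
time: 14.75
ee_pos: [0.4602, -0.1187, 0.129]
tcp_rot: [-180.0, -0.0, 90.0]
wrist_force: [0.3, -0.1, -0.9]
opening: 0.0181
grasp_force: 29.4
```

Request:
{"name": "send_rows", "arguments": {
  "linear": [
    [0,0,-0.045],
    [0.03,0,-0.04],
    [0.05,0,0],
    [0.055,0,0],
    [0.055,0,0],
    [0.055,0,0],
    [0.055,0.01,0],
    [0.055,0.01,0]
  ],
  "twist": [
    [0,0,0],
    [0,0,0],
    [0,0,0],
    [0,0,0],
    [0,0,0],
    [0,0,0],
    [0,0,0],
    [0,0,0]
  ],
  "gripper": [10,10,10,10,10,10,10,10]
}}

```text
time: 15.75
ee_pos: [0.4806, 0.2381, 0.2144]
tcp_rot: [179.9, -0.0, 90.0]
wrist_force: [0.9, -0.9, 0.2]
opening: 0.0178
grasp_force: 29.5
```

Request:
{"name": "send_rows", "arguments": {
  "linear": [
    [0.055,0.01,0],
    [0.05,0.006,0],
    [0.04,0,0],
    [0.025,0,0],
    [0.008,0,0],
    [0,0,0.02],
    [0,0,0.025],
    [0,0,0.015]
  ],
  "twist": [
    [0,0,0],
    [0,0,0],
    [0,0,0],
    [0,0,0],
    [0,0,0],
    [0,0,0],
    [0,0,0],
    [0,0,0]
  ],
  "gripper": [10,10,10,10,10,10,10,10]
}}

```text
time: 16.75
ee_pos: [0.4966, 0.4132, 0.1525]
tcp_rot: [-180.0, 0.0, 89.9]
wrist_force: [-0.9, 0.1, -1.0]
opening: 0.0181
grasp_force: 29.5
```

```bash
python3 - <<'E'
from h import *
o=bot.get_obs();print(o['ee_pos'])
t=camera('top')[:,:,::-1].copy();s=camera('side')[:,:,::-1].copy();cv2.imwrite('pics/t5.png',t);cv2.imwrite('pics/s5.png',s)
heldside(s,'white',(240,105,275,132),o['ee_pos'],.031)
# uncovered lower lids, now in clear view
for c,b in(('yellow',(335,190,385,240)),('blue',(400,195,455,250))):
    m=mask(t,c,b,60 if c=='blue' else 150,140 if c=='yellow' else 90);e=cv2.fitEllipse(cv2.convexHull(big(m)))
    h=cv2.cvtColor(t,cv2.COLOR_BGR2HSV);k=cv2.inRange(h,(10,30,130),(32,130 ,255));u,v=map(int,e[0])
    z=np.zeros_like(k);z[v-9:v+10,u-8:u+12]=k[v-9:v+10,u-8:u+12];n,l,st,ce=cv2.connectedComponentsWithStats(z);j=1+np.argmax(st[1:,4])
    print(c,'disc',plane('top',e[0],.046),e[1],'knob',st[j],plane('top',ce[j],.0615))
E
```

```text
[0.49656881 0.41318812 0.15249603]
white side L,R,bottom meas [np.int32(248), np.int32(265), np.int32(131)] pred [246.5 265.1 129.5]
yellow disc [ 0.45968831 -0.11812589  0.046     ] (32.64716720581055, 33.592864990234375) knob [350 206  20  19 354] [ 0.45807781 -0.11806271  0.0615    ]
blue disc [ 0.44668364 -0.29253425  0.046     ] (36.173805236816406, 37.5275993347168) knob [426 217   7   8  43] [ 0.44710574 -0.29388887  0.0615    ]
```

Request:
{"name": "send_rows", "arguments": {
  "linear": [
    [0.001,0,0.01],
    [0,0,0.007],
    [0,0,0.006],
    [0,0,0.005],
    [0,0,0.005],
    [0,0,0.004],
    [0,0,0.002],
    [0,0,0]
  ],
  "twist": [
    [0,0,0],
    [0,0,0],
    [0,0,0],
    [0,0,0],
    [0,0,0],
    [0,0,0],
    [0,0,0],
    [0,0,0]
  ],
  "gripper": [10,10,10,10,10,10,10,10]
}}

```text
time: 17.85
ee_pos: [0.4966, 0.4151, 0.1142]
tcp_rot: [-180.0, 0.0, 90.0]
wrist_force: [-0.2, -0.6, -0.2]
opening: 0.0181
grasp_force: 29.5
```

Request:
{"name": "send_rows", "arguments": {
  "linear": [
    [0,0,0.001],
    [0,0,0.001],
    [0,0,0],
    [0,0,0]
  ],
  "twist": [
    [0,0,0],
    [0,0,0],
    [0,0,0],
    [0,0,0]
  ],
  "gripper": [10,10,10,10]
}}

```text
time: 18.35
ee_pos: [0.4968, 0.4153, 0.1132]
tcp_rot: [179.9, -0.0, 90.0]
wrist_force: [-1.7, -0.3, 6.4]
opening: 0.0178
grasp_force: 30.2
```

Contact at the expected seat height. I'll release and go to the blue lid.

Request:
{"name": "send_rows", "arguments": {
  "linear": [
    [0,0,0],
    [0,0,0],
    [0,0,0],
    [0,0,-0.02],
    [0,0,-0.05],
    [0,0,-0.04],
    [-0.03,-0.002,0],
    [-0.05,-0.004,0]
  ],
  "twist": [
    [0,0,0],
    [0,0,0],
    [0,0,0],
    [0,0,0],
    [0,0,0],
    [0,0,0],
    [0,0,0],
    [0,0,0]
  ],
  "gripper": [20,35,50,50,50,50,50,50]
}}

```text
time: 19.35
ee_pos: [0.4907, 0.3353, 0.222]
tcp_rot: [180.0, -0.0, 90.1]
wrist_force: [1.0, -0.6, 0.4]
opening: 0.0427
grasp_force: 0.0
```

Request:
{"name": "send_rows", "arguments": {
  "linear": [
    [-0.06,-0.006,0],
    [-0.06,-0.006,0],
    [-0.06,-0.006,0],
    [-0.06,-0.006,0],
    [-0.06,-0.006,0],
    [-0.06,-0.006,0],
    [-0.06,-0.004,0],
    [-0.06,-0.004,0]
  ],
  "twist": [
    [0,0,0],
    [0,0,0],
    [0,0,0],
    [0,0,0],
    [0,0,0],
    [0,0,0],
    [0,0,0],
    [0,0,0]
  ],
  "gripper": [50,50,50,50,50,50,50,50]
}}

```text
time: 20.35
ee_pos: [0.446, -0.1467, 0.2224]
tcp_rot: [180.0, 0.0, 90.0]
wrist_force: [1.1, 0.3, -0.1]
opening: 0.0428
grasp_force: 0.0
```

Request:
{"name": "send_rows", "arguments": {
  "linear": [
    [-0.06,0,0],
    [-0.05,0,0],
    [-0.03,0,0],
    [-0.008,0,0],
    [0,0,0.03],
    [0,0,0.04],
    [0,0,0.03],
    [0,0,0]
  ],
  "twist": [
    [0,0,0],
    [0,0,0],
    [0,0,0],
    [0,0,0],
    [0,0,0],
    [0,0,0],
    [0,0,0],
    [0,0,0]
  ],
  "gripper": [50,50,50,50,50,50,50,50]
}}

```text
time: 21.35
ee_pos: [0.4455, -0.2913, 0.1203]
tcp_rot: [-179.8, -0.1, 90.0]
wrist_force: [0.3, 0.5, 1.4]
opening: 0.0427
grasp_force: 0.0
```

Request:
{"name": "send_rows", "arguments": {
  "linear": [
    [-0.001,0.001,0.02],
    [0,0,0.02],
    [0,0,0.012],
    [0,0,0.005],
    [0,0,0],
    [0,0,0],
    [0,0,0],
    [0,0,0]
  ],
  "twist": [
    [0,0,0],
    [0,0,0],
    [0,0,0],
    [0,0,0],
    [0,0,0],
    [0,0,0],
    [0,0,0],
    [0,0,0]
  ],
  "gripper": [50,50,50,50,50,50,35,20],
  "grip_force": 35
}}

```text
time: 22.35
ee_pos: [0.4476, -0.294, 0.0658]
tcp_rot: [180.0, 0.0, 90.0]
wrist_force: [-0.9, 0.6, 3.0]
opening: 0.0179
grasp_force: 31.1
```

Request:
{"name": "send_rows", "arguments": {
  "linear": [
    [0,0,0],
    [0,0,0],
    [0,0,0],
    [0,0,0],
    [0,0,-0.005],
    [0,0,-0.015],
    [0,0,-0.03],
    [0,0,0]
  ],
  "twist": [
    [0,0,0],
    [0,0,0],
    [0,0,0],
    [0,0,0],
    [0,0,0],
    [0,0,0],
    [0,0,0],
    [0,0,0]
  ],
  "gripper": [10,10,10,10,10,10,10,10]
}}

```text
time: 23.35
ee_pos: [0.4486, -0.2946, 0.1181]
tcp_rot: [179.8, 0.1, 90.0]
wrist_force: [-0.3, -0.3, -2.7]
opening: 0.0176
grasp_force: 34.4
```

```bash
python3 - <<'E'
from h import *
o=bot.get_obs();print(o['ee_pos'],o['grasp_force'])
s=camera('side')[:,:,::-1].copy();t=camera('top')[:,:,::-1].copy();cv2.imwrite('pics/s6.png',s);cv2.imwrite('pics/t6.png',t)
heldside(s,'blue',(295,255,355,325),o['ee_pos'],.049)
a=cv2.resize(s[120:320,210:370],None,fx=2.5,fy=2.5,interpolation=2);b=cv2.resize(t[160:270,125:257],None,fx=3,fy=3,interpolation=2)
w=np.zeros((500,796,3),np.uint8);w[:,:400]=a;w[:330,400:]=b;cv2.imwrite("pics/g6.png",w)
E
```

```text
[ 0.4485587  -0.29457412  0.11806975] 34.36252249230165
blue side L,R,bottom meas [np.int32(304), np.int32(346), np.int32(299)] pred [301.3 347.2 300.2]
```

View pics/g6.png

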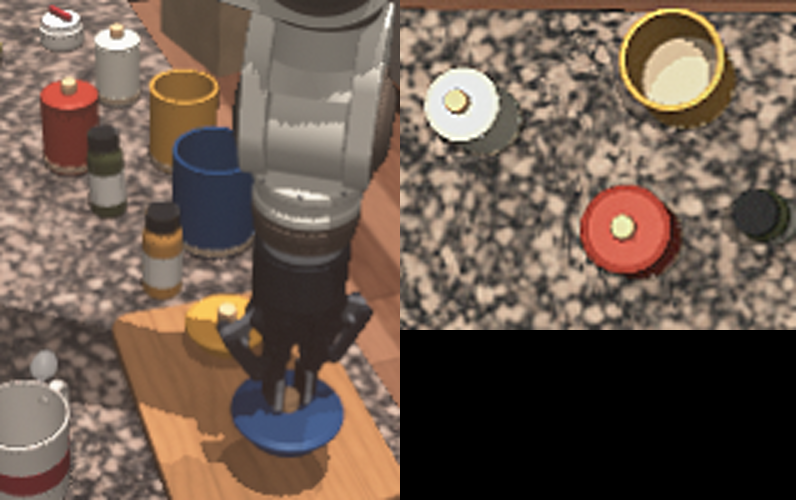

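White and red sit level and centred on their jars. The blue lid is held level, so I'll carry it over.

Request:
{"name": "send_rows", "arguments": {
  "linear": [
    [0,0,-0.05],
    [0.02,0.005,-0.05],
    [0.04,0.01,0],
    [0.05,0.01,0],
    [0.05,0.01,0],
    [0.055,0.01,0],
    [0.055,0.01,0],
    [0.05,0.011,0]
  ],
  "twist": [
    [0,0,0],
    [0,0,0],
    [0,0,0],
    [0,0,0],
    [0,0,0],
    [0,0,0],
    [0,0,0],
    [0,0,0]
  ],
  "gripper": [10,10,10,10,10,10,10,10]
}}

```text
time: 24.45
ee_pos: [0.5132, 0.028, 0.2141]
tcp_rot: [-179.9, 0.0, 90.0]
wrist_force: [1.5, -0.7, -2.5]
opening: 0.0177
grasp_force: 34.7
```

Request:
{"name": "send_rows", "arguments": {
  "linear": [
    [0.03,0,0],
    [0.017,0,0],
    [0,0,0.01],
    [0,0,0.015],
    [0,0,0.01],
    [0,0,0],
    [0,0,0],
    [0,0,0]
  ],
  "twist": [
    [0,0,0],
    [0,0,0],
    [0,0,0],
    [0,0,0],
    [0,0,0],
    [0,0,0],
    [0,0,0],
    [0,0,0]
  ],
  "gripper": [10,10,10,10,10,10,10,10]
}}

```text
time: 25.45
ee_pos: [0.5138, 0.073, 0.1808]
tcp_rot: [180.0, -0.0, 90.0]
wrist_force: [-0.0, 0.6, -2.2]
opening: 0.0172
grasp_force: 34.7
```

```bash
python3 - <<'E'
from h import *
o=bot.get_obs();print(o['ee_pos'])
s=camera('side')[:,:,::-1].copy();cv2.imwrite('pics/s7.png',s)
heldside(s,'blue',(265,130,325,174),o['ee_pos'],.049)
t=camera('top')[:,:,::-1].copy();cv2.imwrite('pics/t7.png',t)
m=mask(t,'yellow',(335,190,385,240),150,170);e=cv2.fitEllipse(cv2.convexHull(big(m)));print(plane('top',e[0],.046),e[1],t[207:221:2,352:370:2].tolist())
for n,b in (('blue',(270,120,320,228)),):
    k=big(mask(s,n,(270,174,320,228),40,100))[:,0];print(k[:,0].min(),k[:,0].max())
E
```

```text
[0.51380874 0.07303974 0.18082494]
blue side L,R,bottom meas [np.int32(280), np.int32(312), np.int32(173)] pred [277.6 313.7 177.7]Traceback (most recent call last):
  File "<stdin>", line 6, in <module>
  File "h.py", line 25, in big
    c,_=cv2.findContours(m,cv2.RETR_EXTERNAL,cv2.CHAIN_APPROX_NONE);return max(c,key=cv2.contourArea)
                                                                           ~~~^^^^^^^^^^^^^^^^^^^^^^^
ValueError: max() iterable argument is empty
```

Request:
{"name": "send_rows", "arguments": {
  "linear": [
    [0,0.001,0.006],
    [0,0,0.006],
    [0,0,0.006],
    [0,0,0.006],
    [0,0,0.004],
    [0,0,0.003],
    [0,0,0.001],
    [0,0,0]
  ],
  "twist": [
    [0,0,0],
    [0,0,0],
    [0,0,0],
    [0,0,0],
    [0,0,0],
    [0,0,0],
    [0,0,0],
    [0,0,0]
  ],
  "gripper": [10,10,10,10,10,10,10,10]
}}

```text
time: 26.55
ee_pos: [0.5146, 0.0731, 0.1484]
tcp_rot: [180.0, -0.0, 90.0]
wrist_force: [-0.1, -0.2, -2.6]
opening: 0.0174
grasp_force: 34.7
```

Request:
{"name": "send_rows", "arguments": {
  "linear": [
    [0,0,0.001],
    [0,0,0.001],
    [0,0,0],
    [0,0,0]
  ],
  "twist": [
    [0,0,0],
    [0,0,0],
    [0,0,0],
    [0,0,0]
  ],
  "gripper": [10,10,10,10]
}}

```text
time: 27.05
ee_pos: [0.5147, 0.0731, 0.147]
tcp_rot: [179.9, -0.0, 90.0]
wrist_force: [-2.9, -0.6, 5.8]
opening: 0.0176
grasp_force: 35.5
```

Contact at .147, matching the measured grip offset. I'll release and move above the yellow lid.

Request:
{"name": "send_rows", "arguments": {
  "linear": [
    [0,0,0],
    [0,0,0],
    [0,0,0],
    [0,0,-0.02],
    [0,0,-0.04],
    [-0.03,-0.01,0],
    [-0.04,-0.015,0],
    [-0.05,-0.015,0]
  ],
  "twist": [
    [0,0,0],
    [0,0,0],
    [0,0,0],
    [0,0,0],
    [0,0,0],
    [0,0,0],
    [0,0,0],
    [0,0,0]
  ],
  "gripper": [20,35,50,50,50,50,50,50]
}}

```text
time: 28.05
ee_pos: [0.4741, -0.0475, 0.2061]
tcp_rot: [180.0, -0.0, 90.1]
wrist_force: [1.6, -1.2, -0.6]
opening: 0.0427
grasp_force: 0.0
```

Request:
{"name": "send_rows", "arguments": {
  "linear": [
    [-0.04,-0.015,0],
    [-0.03,0,0],
    [-0.001,0,0.03],
    [0,0,0.03],
    [0,0,0.02],
    [0,0,0],
    [0,0,0],
    [0,0,0]
  ],
  "twist": [
    [0,0,0],
    [0,0,0],
    [0,0,0],
    [0,0,0],
    [0,0,0],
    [0,0,0],
    [0,0,0],
    [0,0,0]
  ],
  "gripper": [50,50,50,50,50,50,50,50]
}}

```text
time: 29.05
ee_pos: [0.46, -0.1179, 0.1274]
tcp_rot: [179.9, 0.0, 90.0]
wrist_force: [-0.1, 0.1, 0.5]
opening: 0.0426
grasp_force: 0.0
```

```bash
python3 - <<'E'
from h import *
o=bot.get_obs();print(o['ee_pos'])
s=camera('side')[:,:,::-1].copy();t=camera('top')[:,:,::-1].copy();cv2.imwrite('pics/s8.png',s);cv2.imwrite('pics/t8.png',t)
a=cv2.resize(s[150:280,230:360],None,fx=3,fy=3,interpolation=2);b=cv2.resize(t[160:270,260:395],None,fx=2.9,fy=2.9,interpolation=2)
w=np.zeros((390,785,3),np.uint8);w[:,:390]=a;w[:b.shape[0],390:390+b.shape[1]]=b[:,:395];cv2.imwrite("pics/g8.png",w)
E
```

```text
[ 0.4600357  -0.11793986  0.12738031]
```

View pics/g8.png

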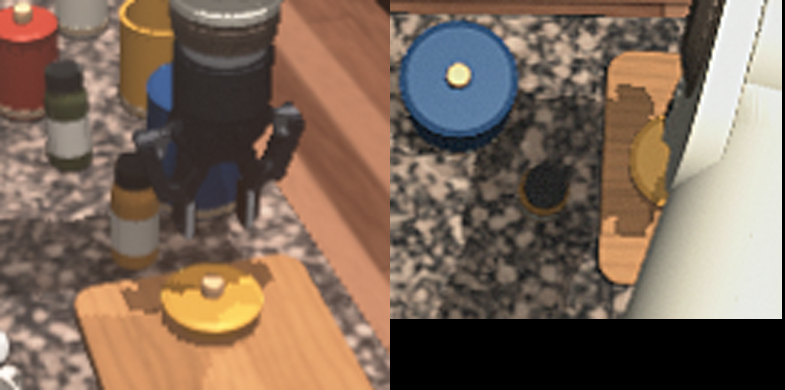

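The blue lid is centred on its jar. The yellow knob, at (212,285) in the crop, lies below the jaws. I'll go down 64 mm and grip.

Request:
{"name": "send_rows", "arguments": {
  "linear": [
    [0,0,0.02],
    [0,0,0.02],
    [0,0,0.013],
    [0,0,0.007],
    [0,0,0.003],
    [0,0,0],
    [0,0,0],
    [0,0,0]
  ],
  "twist": [
    [0,0,0],
    [0,0,0],
    [0,0,0],
    [0,0,0],
    [0,0,0],
    [0,0,0],
    [0,0,0],
    [0,0,0]
  ],
  "gripper": [50,50,50,50,50,50,35,20]
}}

```text
time: 30.15
ee_pos: [0.4598, -0.1179, 0.0638]
tcp_rot: [179.9, 0.0, 90.0]
wrist_force: [-0.7, 0.5, 2.8]
opening: 0.0178
grasp_force: 34.1
```

Request:
{"name": "send_rows", "arguments": {
  "linear": [
    [0,0,0],
    [0,0,0],
    [0,0,0],
    [0,0,0],
    [0,0,-0.005],
    [0,0,-0.015],
    [0,0,-0.03],
    [0,0,0]
  ],
  "twist": [
    [0,0,0],
    [0,0,0],
    [0,0,0],
    [0,0,0],
    [0,0,0],
    [0,0,0],
    [0,0,0],
    [0,0,0]
  ],
  "gripper": [10,10,10,10,10,10,10,10]
}}

```text
time: 31.15
ee_pos: [0.4607, -0.1182, 0.116]
tcp_rot: [179.8, 0.1, 90.0]
wrist_force: [0.4, -0.5, -1.8]
opening: 0.0178
grasp_force: 34.3
```

Request:
{"name": "send_rows", "arguments": {
  "linear": [
    [0,0,-0.055],
    [0.02,0.005,-0.05],
    [0.04,0.01,0],
    [0.05,0.01,0],
    [0.05,0.012,0],
    [0.055,0.012,0],
    [0.05,0.012,0],
    [0.045,0.012,0]
  ],
  "twist": [
    [0,0,0],
    [0,0,0],
    [0,0,0],
    [0,0,0],
    [0,0,0],
    [0,0,0],
    [0,0,0],
    [0,0,0]
  ],
  "gripper": [10,10,10,10,10,10,10,10]
}}

```text
time: 32.15
ee_pos: [0.5326, 0.194, 0.2176]
tcp_rot: [-180.0, 0.0, 90.0]
wrist_force: [0.5, 0.3, -1.7]
opening: 0.0181
grasp_force: 34.6
```

Request:
{"name": "send_rows", "arguments": {
  "linear": [
    [0.03,0,0],
    [0.017,0,0],
    [0,0,0.015],
    [0,0,0.02],
    [0,0,0.015],
    [0,0,0],
    [0,0,0],
    [0,0,0]
  ],
  "twist": [
    [0,0,0],
    [0,0,0],
    [0,0,0],
    [0,0,0],
    [0,0,0],
    [0,0,0],
    [0,0,0],
    [0,0,0]
  ],
  "gripper": [10,10,10,10,10,10,10,10]
}}

```text
time: 33.15
ee_pos: [0.533, 0.2391, 0.1692]
tcp_rot: [179.9, -0.0, 90.0]
wrist_force: [0.1, 0.5, -0.5]
opening: 0.0177
grasp_force: 34.6
```

```bash
python3 - <<'E'
from h import *
o=bot.get_obs();print(o['ee_pos'])
s=camera('side')[:,:,::-1].copy();cv2.imwrite('pics/s9.png',s)
heldside(s,'yellow',(260,110,305,150),o['ee_pos'],.043)
E
```

```text
[0.53297618 0.23910616 0.16918894]
yellow side L,R,bottom meas [np.int32(271), np.int32(297), np.int32(149)] pred [268.7 297.  149.9]
```

Held lid spans columns 271–297 and the jar 270–297, so they are aligned. I'll lower it.

Request:
{"name": "send_rows", "arguments": {
  "linear": [
    [0,0,0.006],
    [0,0,0.006],
    [0,0,0.006],
    [0,0,0.006],
    [0,0,0.005],
    [0,0,0.003],
    [0,0,0.002],
    [0,0,0]
  ],
  "twist": [
    [0,0,0],
    [0,0,0],
    [0,0,0],
    [0,0,0],
    [0,0,0],
    [0,0,0],
    [0,0,0],
    [0,0,0]
  ],
  "gripper": [10,10,10,10,10,10,10,10]
}}

```text
time: 34.2
ee_pos: [0.5326, 0.2391, 0.1343]
tcp_rot: [-180.0, 0.0, 90.0]
wrist_force: [0.3, -0.8, -1.9]
opening: 0.0177
grasp_force: 34.7
```

Request:
{"name": "send_rows", "arguments": {
  "linear": [
    [0,0,0.001],
    [0,0,0.001],
    [0,0,0],
    [0,0,0]
  ],
  "twist": [
    [0,0,0],
    [0,0,0],
    [0,0,0],
    [0,0,0]
  ],
  "gripper": [10,10,10,10]
}}

```text
time: 34.7
ee_pos: [0.5327, 0.2392, 0.133]
tcp_rot: [180.0, -0.0, 90.0]
wrist_force: [-1.6, -0.4, 5.2]
opening: 0.018
grasp_force: 35.3
```

Contact at the expected .133. I'll release and move clear.

Request:
{"name": "send_rows", "arguments": {
  "linear": [
    [0,0,0],
    [0,0,0],
    [0,0,0],
    [0,0,-0.02],
    [0,0,-0.05],
    [0,-0.03,-0.05],
    [-0.04,-0.04,0],
    [-0.05,-0.04,0]
  ],
  "twist": [
    [0,0,0],
    [0,0,0],
    [0,0,0],
    [0,0,0],
    [0,0,0],
    [0,0,0],
    [0,0,0],
    [0,0,0]
  ],
  "gripper": [20,35,50,50,50,50,50,50]
}}

```text
time: 35.7
ee_pos: [0.4226, 0.15, 0.2525]
tcp_rot: [180.0, -0.0, 90.1]
wrist_force: [0.1, -1.4, 1.2]
opening: 0.0426
grasp_force: 0.0
```

Request:
{"name": "send_rows", "arguments": {
  "linear": [
    [-0.055,0,0],
    [-0.055,0,0],
    [-0.055,0,0],
    [-0.055,0,0],
    [-0.05,0,0],
    [-0.03,0,0],
    [0,0,0],
    [0,0,0]
  ],
  "twist": [
    [0,0,0],
    [0,0,0],
    [0,0,0],
    [0,0,0],
    [0,0,0],
    [0,0,0],
    [0,0,0],
    [0,0,0]
  ],
  "gripper": [50,50,50,50,50,50,50,50]
}}

```text
time: 36.7
ee_pos: [0.4234, -0.1493, 0.2522]
tcp_rot: [-180.0, -0.0, 90.0]
wrist_force: [-0.8, 0.3, 0.8]
opening: 0.0429
grasp_force: 0.0
```

```bash
python3 - <<'E'
from h import *
s=camera('side')[:,:,::-1].copy();t=camera('top')[:,:,::-1].copy()
a=cv2.resize(s[120:250,215:345],None,fx=3,fy=3,interpolation=2);b=cv2.resize(t[160:270,125:320],None,fx=2,fy=2,interpolation=2)
w=np.zeros((390,785,3),np.uint8);w[:,:390]=a;w[:220,390:780]=b;cv2.imwrite("pics/g10.png",w)
E
```

```text
(no output)
```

View pics/g10.png

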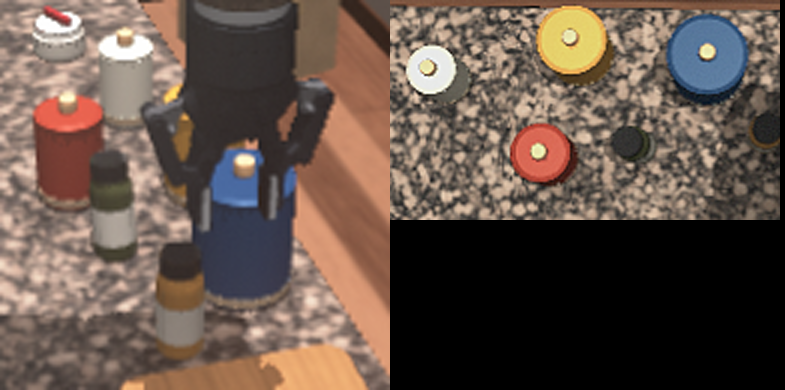

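All four lids sit centred on their jars, with knobs in the top view at (427,67), (570,37), (707,52) and (538,151). The spice jars are undisturbed and the arm is clear.

```bash
python3 -c "
from workcell import ticket
print(ticket.job_done())"
```

```text
the job is handed in; nothing more can be done
None
```

All four lids are on the jars of their own colour, looking level and fully down in the final pictures, with the spice jars left alone; I handed the job in at about 37 s and no verdict was returned.

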